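# Raise the solvent cabinet's sash to its stop and slide the bottle tray in

### The job

Raise the solvent cabinet's sash by pushing up under its lip until the lip meets the sprung buffer of the height stop and just presses it in, gently and without forcing it, and let the sash stay there. Then push the tray with the amber bottle along its rails, gently, until it is fully home against the back stop, and leave everything else where it stands.

Things in the scene. Friction and masses are not known exactly. Their poses are not given: they have to be found in the camera images.
- hood: Fixed solvent cabinet, clear panes in an aluminium frame, 440 wide, 200 deep, 420 tall. Origin: table level, middle of the sash plane (front). x points into the cabinet, y left along the sash, z up; all offsets (mm) are in this frame. Floor 6 thick, with an apron before the tray's bay (x -240 to 0, y 30 to 170)
- sash: Clear sash sliding up and down in the cabinet's front, starts ajar; same axes as the cabinet. Origin: middle of the sash plane, 45 mm below the underside of its lip. Spring-balanced: stays where it is left; moving it up takes a steady vertical push of about 3 to 8 N, differing between starts. It does not skew when pushed off the middle. Travel up to 175 mm above its lowest (origin on the table)
- lip_edge (a point): Lower front edge of the sash's lip at y -60; moves with the sash. The lip: a plain aluminium bar along the sash's foot, y -215 to 215, 16 high, standing out 32 towards the robot, underside level, 80 to 110 above the table at first, free below at y -120 to 25. Push up here with closed fingers pointing forward and down at about 45 degrees, tips 15 to 25 mm under the lip
- lip_end (a point): Top face of the lip near its right end (y -200), the spot that meets the buffer; moves with the sash
- stop_mark (a point): Tip of the stop's buffer when free: the working-height mark, 186 to 221 above the table. A dark steel clamp on the right front post (y -200), 34 wide, starting 11 above this point, over the lip's right end, carries a black rubber-tipped plunger, 14 across, pointing down. The plunger is sprung: 4 N per mm, 4 mm of travel, then hard. This point stays when it is pressed
- tray_plate (a point): Centre of the front face of the loose tray's push plate (50 wide, 36 high, 20 above the tray's underside), on a tongue 122 in front of the tray's centre. The tray: grey box 90 x 90 x 32 holding an amber bottle with orange cap (66 across, 149 tall in all), 0.5 to 1 kg, standing outside the sash on the apron between its rails. Slides with 3 to 9 N. x towards the cabinet
- bay_home (a point): Where tray_plate lies when the tray is fully home: x -67 (35 in front of the lip), y 100, 26 above the table; axes as the cabinet's. The bay: two rails, 96 apart inside (3 mm play each side of the tray), 14 above the floor, x -200 to 100, ended by a rubber back stop 24 high that the tray's back wall meets
- spare_bottle_mid (a point): Clear glass bottle with a blue cap, 72 mm across and 150 mm tall, standing on the floor of the cabinet behind the sash (right half); leave it alone. Point on its axis, 75 mm above its foot
- beaker_mid (a point): Glass beaker, 64 mm across and 75 mm tall, open, on the table in front of the right half of the cabinet; leave it alone. Point on its axis, 37 mm above the table
- vial_rack_mid (a point): Blue vial rack, 100 x 180 x 35 mm with capped vials standing 20 mm proud of it, on the table to the left; leave it alone. Point at its centre, 17 mm above the table
- tip_box_mid (a point): Clear box with a white band, 120 x 85 x 55 mm, on the table to the right; leave it alone. Point at its centre
- jar_mid (a point): Small lidded glass jar, 52 mm across and 65 mm tall, on the table to the left; leave it alone. Point at its centre
- cap_tin_mid (a point): Round steel tin, 60 mm across and 40 mm tall, on the table to the left; leave it alone. Point at its centre

How it is judged:
By the outcome, as a careful person would: the job done as asked, in the order asked, and still so for the second after the job is handed in, with the robot touching nothing.
It also fails if it takes over 72 s, if anything falls off the work surface, if the arm or the gripper's body presses on something with over 40 N, if the wrist force passes 120 N, or if a joint passes its speed limit or range.

### The arm

A 6-joint arm with a two-finger parallel gripper is mounted at the origin on the work surface. World frame = base frame: x ahead of the robot, y to its left, z up, the work surface at z = 0. Lengths are in mm, angles in rad, forces in N, time in s.
With the tool pointing down it reaches from about 300 to 1000 mm from the base axis. Payload 5.1 kg.
Tool frame: the origin (TCP) lies at the very end of the fingers, on their centre line; the grasp point (between the pads) lies 19 mm behind it; z points along the fingers, y is the direction in which the jaws open and shut (so a half turn about z gives the same grasp; the last joint's range is limited). The gripper opens to 95 mm and grips with 3 to 60 N. Pads are 20 mm wide; open, the fingers measure 119 mm over their backs; the gripper's body (75 mm by 180 mm) begins 59 mm behind the grasp point.
Start: joints at [1.25, 0.124, 1.65, -0, 1.367, -0.083], TCP at [153.139, 631.69, 214.656] pointing down, gripper open.
Joint ranges: [-2.61, 2.61], [-1.02, 2.33], [0.03, 2.71], [-1.35, 4.49], [0.32, 2.68], [-2.91, 2.91]. Speed limits (rad/s): [2.57, 2.57, 3.14, 3.14, 3.14, 3.14].

### API

Orientations are given as a unit quaternion [x, y, z, w].
In Python, from workcell import env gives the robot as it stands.
- The arm moves only by the tool drive_tool, never from a script. Its argument "rows" is a list that holds one entry, the list of rows, each a list of 7 numbers: the shift along the world's x, y, z in mm, then the turn, a rotation vector about the world's x, y, z in rad, then the finger opening in mm, from 0 to 95.1. In form: [[[tx, ty, tz, ax, ay, az, hand], ...]]. A call has 1 to 20 rows; each row is the pose to reach, as a shift and turn from the pose commanded when the call began; what a row does not reach only later rows make up. A row lasts 1/10 s, in which the tool goes at most 50 mm and 8.59 degrees, less where a joint would pass 70% of its speed; a pose out of reach is approached as far as the arm can. A call with a gripper value outside its range is refused whole. The fingers move at their own pace and stop on an object; "newtons" is the grip in N (left out, the last holds). Time passes only in rows, so rows that repeat a pose let the fingers close. It gives the time, the measured TCP pose, the force and the opening at its end, in the units of the state.
- env.sense(): the state, without advancing time (a new reading comes with each control period).
- env.snapshot(name): name is "side" or "top" or "wrist"; returns a dict with "frame" (384x512x3 uint8, red, green, blue), "depth" (384x512 float32, mm along the optical axis (not along the pixel's ray), 0 where there is no reading), "camera_matrix" (3x3 intrinsics, pixels), "world_from_camera" (4x4, takes a point from camera to world coordinates); the wrist camera has in their place "hand_eye" (4x4, takes a point from camera to tool coordinates, whose origin is the TCP and whose axes are the flange's). Camera axes: x right, y up, looking along -z (the intrinsics and any distortion apply to the point x, -y, -z); pixel columns grow to the right and rows downward; lengths in mm; the calibration is good to about 2 mm. The wrist camera is an equidistant fisheye: a pixel r from the principal point sees the ray r / f radians off the axis. A picture is of the moment at which its call begins: read the wrist's pose just before it.
- env.close_job(): hands the job in, once; it reports no verdict.
Trained networks look in a picture, given as the dict that the camera call returned (one of the last four; its "shot" number tells which), for a name from the list of things; names that differ only in an ending like _2 or _b are one class to them, and where a whole thing is asked for, a point or a joint stands for the part that bears it (a point fixed in the world has none). Each returns a list of dicts, best first, with "score" (0 to 1); they miss things now and then, are a little off and sometimes report something else, mostly with a low value. They report only what shows in the picture. A call takes as long as a camera call.
- env.search_frame(label, picture): "extent" ([left, top, width, height] in pixels, round what is visible of it).
The state is a dict: "t": time; "joint_pos": joint angles; "joint_vel": joint speeds; "effort": joint torques, N m; "position": TCP position; "tool_rot": TCP orientation; "ft_force": force on the tool from outside, world axes, zero at the start; "ft_torque": the same for the moment, N m; "width": opening from 0.0 (shut) to 1.0 (fully open).
Only numpy, scipy, OpenCV 4.12 (cv2) and the standard library are available. Lean on these libraries where they do the work, as an engineer would, in place of code of your own. Each camera call takes 0.05 s, during which the arm holds its last target. There are 200 camera calls.

## Working session

There is one attempt and no reset: what is moved stays moved. The work goes in short steps, Python scripts to look and compute and a tool call to move; the robot and the scene stay as the last step left them, time stands still between calls to the robot, and variables do not carry over. Pictures are saved under pics/ and viewed, about 8 in all and at most 12, crops included, and the job is handed in when it is done.

Besides the shell and the picture viewer there is one more tool, called after "Emit:" by a JSON object that holds its "method" and its "body". drive_tool: Moves the arm, as the interface text tells. Its arguments: {"type":"object","properties":{"rows":{"type":"array"},"newtons":{"type":"number"}},"required":["rows"]}

```bash
ls; mkdir -p pics; cat > h.py <<'E'
import numpy as np, cv2
from workcell import env
def pts(s):
    K=s["camera_matrix"];d=s["depth"];v,u=np.mgrid[:d.shape[0],:d.shape[1]]
    x=(u-K[0,2])/K[0,0]*d;y=(v-K[1,2])/K[1,1]*d
    P=np.stack([x,-y,-d,np.ones_like(d)],-1)@np.array(s["world_from_camera"]).T
    return P[...,:3]
def save(s,n): cv2.imwrite(f"pics/{n}.png",cv2.cvtColor(s["frame"],cv2.COLOR_RGB2BGR))
E
python3 - <<'E'
from h import *
np.set_printoptions(precision=1,suppress=True)
print(env.sense())
ims=[]
for c in("side","top"):
    s=env.snapshot(c);np.savez(f"{c}0.npz",d=s["depth"],K=s["camera_matrix"],T=s["world_from_camera"],f=s["frame"])
    ims.append(s["frame"]);P=pts(s);print(c,s["camera_matrix"],s["world_from_camera"])
    for l in "hood sash lip_edge lip_end stop_mark tray_plate spare_bottle_mid beaker_mid vial_rack_mid tip_box_mid jar_mid cap_tin_mid".split():
        for r in env.search_frame(l,s)[:1]:
            x,y,w,h=r["extent"];print(l,round(r["score"],2),np.round(r["extent"]),np.nanmedian(P[int(y+h*.3):int(y+h*.7)+1,int(x+w*.3):int(x+w*.7)+1].reshape(-1,3),axis=0))
for n,i in zip("st",ims): cv2.imwrite(f"pics/{n}0.png",cv2.resize(i[...,::-1],(800,600),interpolation=cv2.INTER_CUBIC))
E
```

```text
pics
{'t': 0.0, 'joint_pos': array([ 1.3,  0.1,  1.7,  0. ,  1.4, -0.1]), 'joint_vel': array([ 0., -0.,  0.,  0.,  0., -0.]), 'effort': array([ -0. , -41.8, -36. ,   0.1,   0. ,  -0. ]), 'position': array([152.9, 631.1, 213.4]), 'tool_rot': array([ 0.1,  1. , -0. , -0. ]), 'ft_force': array([ 0. , -0.2,  0.2]), 'ft_torque': array([ 0.,  0., -0.]), 'width': 1.0000262866355836}
side [[425.7   0.  257.5]
 [  0.  425.7 198.3]
 [  0.    0.    1. ]] [[   0.1   -0.8    0.5 1166.2]
 [   1.     0.1   -0.1 -103.7]
 [   0.     0.6    0.8 1080.8]
 [   0.     0.     0.     1. ]]
hood 0.86 [138. 149. 248. 201.] [681.3 -17.7 149.5]
sash 0.62 [162. 194. 171.  68.] [677.5 -47.3 218.8]
lip_edge 0.89 [166. 192. 164.  70.] [677.3 -44.9 220.2]
lip_end 0.63 [202. 255.  25.  47.] [ 757.8 -133.8  116.3]
stop_mark 0.39 [164. 238.   7.  12.] [ 711.  -225.7  251.1]
tray_plate 0.75 [261. 187.  28.  18.] [461.3  54.2  17.2]
spare_bottle_mid 0.98 [202. 256.  25.  46.] [ 756.8 -134.3  115.5]
vial_rack_mid 0.66 [333. 129.  59.  32.] [323.1 363.8  35.7]
tip_box_mid 0.93 [100. 156.  47.  43.] [ 363.8 -379.7   54.9]
j
[... 303 characters left out ...]
]]
hood 0.94 [189.  55. 160. 177.] [676.1 -47.9 102.2]
sash 0.61 [203. 134. 124.  32.] [672.6 -37.3 159. ]
lip_edge 0.63 [202. 135. 132.  32.] [672.3 -45.3 143.7]
lip_end 0.84 [199. 131. 133.  36.] [672.6 -35.3 166.9]
stop_mark 0.53 [326. 139.  11.  12.] [ 669.  -234.6  253. ]
tray_plate 0.61 [226. 172.  24.  49.] [541.3  52.2  40. ]
spare_bottle_mid 0.51 [285. 130.  17.   5.] [ 734.5 -127.9  154.7]
beaker_mid 0.67 [310. 184.  23.  19.] [ 557.9 -237.1    4.7]
vial_rack_mid 0.77 [108. 243.  60.  37.] [314.3 386.9  34.6]
tip_box_mid 0.74 [347. 235.  38.  43.] [ 339.5 -377.5   54.4]
jar_mid 0.54 [127. 156.  19.  14.] [649.7 397.8  62.4]
cap_tin_mid 0.62 [137. 192.  16.  14.] [529.3 372.5  38.7]
```

View pics/s0.png

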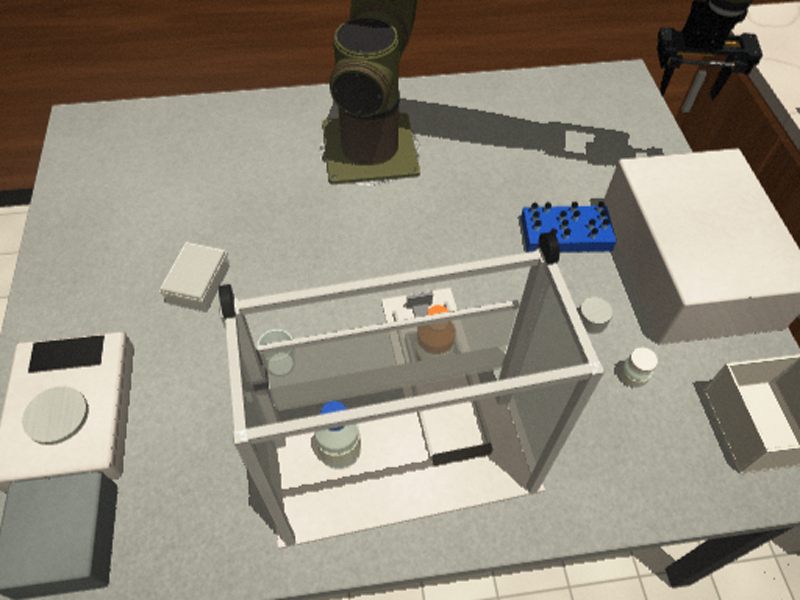

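View pics/t0.png

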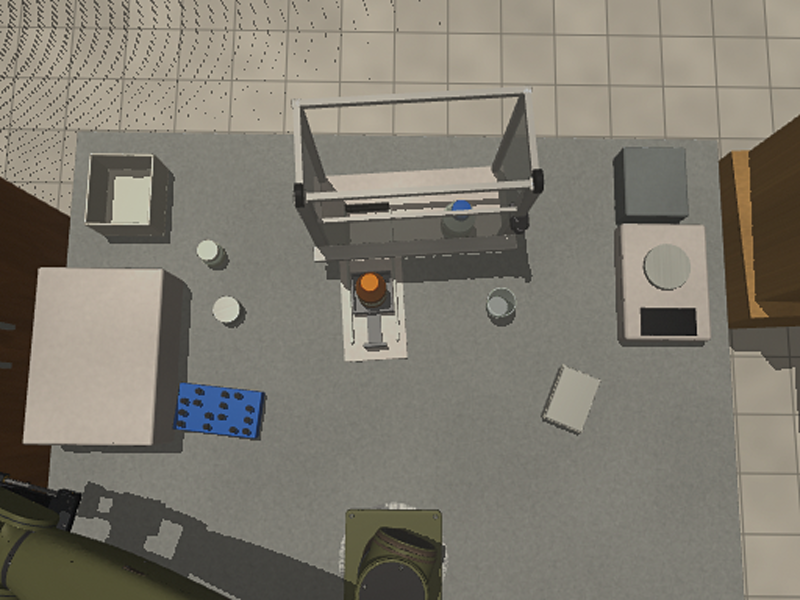

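The side view (800 px scale) shows the cabinet in the middle, yawed a little, and the amber bottle's tray in front of it. The lip is the grey bar at about (320-520, 245) in the top view. The beaker is at (500, 305) and the dark stop clamp at (520, 222), both also in the top view.

```bash
cat > fit.py <<'E'
from h import *
np.set_printoptions(precision=1,suppress=True)
class D(dict):pass
L=lambda c:(lambda z:dict(depth=z["d"],camera_matrix=z["K"],world_from_camera=z["T"],frame=z["f"]))(np.load(c+"0.npz"))
S,T=L("side"),L("top");A={}
for n,s in(("side",S),("top",T)):
    P=pts(s);ok=(s["depth"]>0);A[n]=(P,ok)
    m=ok&(P[...,2]>405)&(P[...,2]<440)&(P[...,0]>560)&(abs(P[...,1])<350)
    q=P[m];r=cv2.minAreaRect(q[:,:2].astype(np.float32));print(n,"top rim",m.sum(),r,np.median(q[:,2]));print(cv2.boxPoints(r))
E
python3 fit.py
```

```text
side top rim 5647 ((763.7908935546875, -33.303924560546875), (196.7914276123047, 422.7039489746094), 4.347010135650635) 419.3115917214044
[[ 649.7  170. ]
 [ 681.7 -251.5]
 [ 877.9 -236.6]
 [ 845.9  184.9]]
top top rim 2446 ((763.6096801757812, -30.935928344726562), (195.83926391601562, 417.27294921875), 4.11823844909668) 418.7605847875641
[[ 651.   170.1]
 [ 680.9 -246.1]
 [ 876.3 -232. ]
 [ 846.3  184.2]]
```

```bash
cat >> fit.py <<'E'
th=np.radians(4.25);ex=np.array([np.cos(th),np.sin(th)]);ey=np.array([-ex[1],ex[0]])
O=np.array([763.7,-32.3])-100*ex
print("O",O)
def H(P): q=P[...,:2]-O; return np.stack([q@ex,q@ey,P[...,2]],-1)
def st(n,q): print(n,len(q), *(np.round(np.percentile(q[:,i],[1,10,50,90,99]),1) for i in range(3)) if len(q) else "")
E
cat > f2.py <<'E'
from fit import *
for n in A:
    P,ok=A[n];h=H(P);s=S if n=="side" else T
    box=lambda a,b,c,d,e,f:h[ok&(h[...,0]>a)&(h[...,0]<b)&(h[...,1]>c)&(h[...,1]<d)&(h[...,2]>e)&(h[...,2]<f)]
    print("==",n)
    st("lip top",box(-45,-3,-110,30,70,140))
    st("lip top L",box(-45,-3,150,210,70,140))
    st("lip top R",box(-45,-3,-215,-100,70,140))
    st("apron",box(-260,-40,20,185,3,10))
    st("plate",box(-260,-180,60,140,35,75))
    st("trayrim",box(-180,-50,30,170,26,46))
    st("bottle",box(-200,0,30,170,60,190))
    st("clamp",box(-60,-3,-235,-160,150,300))
    st("beaker",box(-220,-40,-260,-100,40,90))
    st("spare",box(10,190,-180,20,60,170))
E
python3 f2.py
```

```text
side top rim 5647 ((763.7908935546875, -33.303924560546875), (196.7914276123047, 422.7039489746094), 4.347010135650635) 419.3115917214044
[[ 649.7  170. ]
 [ 681.7 -251.5]
 [ 877.9 -236.6]
 [ 845.9  184.9]]
top top rim 2446 ((763.6096801757812, -30.935928344726562), (195.83926391601562, 417.27294921875), 4.11823844909668) 418.7605847875641
[[ 651.   170.1]
 [ 680.9 -246.1]
 [ 876.3 -232. ]
 [ 846.3  184.2]]
O [664.  -39.7]
== side
lip top 0
lip top L 5 [-19.7 -18.4  -9.7  -6.8  -5.1] [197.  197.4 198.9 204.  204.5] [113.  113.6 116.3 117.7 118.4]
lip top R 10 [-22.9 -21.5 -11.8  -5.6  -3.6] [-194.4 -193.  -191.7 -189.9 -188.9] [113.3 113.5 116.3 117.4 119.6]
apron 376 [-249.6 -230.9 -208.5 -184.7 -178.6] [ 25.3  35.6  72.4 161.3 171.1] [3.  3.6 5.7 8.4 9.7]
plate 58 [-204.  -203.5 -199.4 -196.7 -195.2] [ 75.7  79.4  96.5 116.8 122.6] [35.4 36.5 43.8 47.1 49.7]
trayrim 0
bottle 57 [-101.1  -98.5  -91.6  -86.2  -84.8] [ 83.7  87.4 100.2 111.5 115.5] [152.2 153.1 154.7 156.9 158.3]
clamp 7 [-12.9 -12.   -9.1  -5.   -4.9] [-192.2 -192.  -190.6 -189.6 -189.1] [250.  250.6 254.  255.3 255.
[... 620 characters left out ...]
  37.8  99.4 164.6 182. ] [3.1 3.6 5.9 8.7 9.8]
plate 36 [-205.  -204.4 -201.4 -197.5 -196.8] [ 77.6  81.2  97.9 116.7 122. ] [36.1 38.1 43.2 47.2 48.9]
trayrim 108 [-129.1 -127.6 -113.2  -60.8  -50.9] [ 54.9  56.   96.8 143.3 150. ] [26.8 30.3 36.2 41.7 44.6]
bottle 664 [-115.  -104.8  -52.    -5.2   -0.6] [ 32.4  57.9  98.5 141.8 166.9] [ 68.7 101.1 114.7 154.  158.3]
clamp 67 [-20.3 -18.8 -10.9  -4.6  -3.3] [-215.5 -209.  -196.7 -185.9 -182.7] [229.4 241.  251.8 255.7 260.1]
beaker 121 [-160.3 -155.  -122.8 -102.2  -99.4] [-209.5 -205.6 -186.6 -151.  -148.2] [41.6 47.4 67.4 75.5 78.9]
spare 293 [10.  10.2 11.  73.4 88.4] [-177.4 -156.2  -89.1   -8.6   17.1] [ 99.3 106.9 143.7 160.3 169.6]
```

```bash
cat > plan.py <<'E'
import numpy as np
from scipy.spatial.transform import Rotation as R
from workcell import env
th=np.radians(4.25);ex=np.array([np.cos(th),np.sin(th),0]);ey=np.array([-ex[1],ex[0],0]);ez=np.array([0,0,1.])
O=np.array([664,-39.7,0])+8*ex
W=lambda x,y,z:O+x*ex+y*ey+z*ez
HH=lambda p:np.array([(p-O)@ex,(p-O)@ey,p[2]])
def rot(pitch): # fingers forward, pitch below horizontal
    z=np.cos(pitch)*ex-np.sin(pitch)*ez; return R.from_matrix(np.stack([np.cross(ey,z),ey,z],1))
def go(p,pitch=np.pi/4):
    s=env.sense();q=R.from_quat(s["tool_rot"])
    print("shift",np.round(p-s["position"],1),"rv",np.round((rot(pitch)*q.inv()).as_rotvec(),4))
def rep():
    s=env.sense();q=R.from_quat(s["tool_rot"]).as_matrix()
    print("t",s["t"],"pos",np.round(s["position"],1),"hood",np.round(HH(s["position"]),1),"z",q[:,2].round(3),"y",q[:,1].round(3),"F",s["ft_force"].round(2),"w",s["width"],"j",np.round(s["joint_pos"],2))
E
python3 - <<'E'
from plan import *
rep();go(W(-200,-45,200))
z=np.load('side0.npz')
from fit import *
for n in A:
    P,ok=A[n]; m=ok&(P[...,0]<600)&(P[...,1]>380)&(P[...,2]>60)&(P[...,2]<190); st("leftbox",P[m])
E
```

```text
t 1.3 pos [153.1 631.7 214.7] hood [-467.7  707.4  214.7] z [ 0.  0. -1.] y [0.236 0.972 0.   ] F [0.45 0.58 0.63] w 1.0001382282152604 j [ 1.25  0.12  1.65 -0.    1.37 -0.08]
shift [ 322.7 -730.5  -14.7] rv [-0.0645 -0.7858  0.2957]
side top rim 5647 ((763.7908935546875, -33.303924560546875), (196.7914276123047, 422.7039489746094), 4.347010135650635) 419.3115917214044
[[ 649.7  170. ]
 [ 681.7 -251.5]
 [ 877.9 -236.6]
 [ 845.9  184.9]]
top top rim 2446 ((763.6096801757812, -30.935928344726562), (195.83926391601562, 417.27294921875), 4.11823844909668) 418.7605847875641
[[ 651.   170.1]
 [ 680.9 -246.1]
 [ 876.3 -232. ]
 [ 846.3  184.2]]
O [664.  -39.7]
leftbox 9941 [248.4 290.  451.9 590.3 599.8] [477.3 479.6 580.3 697.7 731.1] [ 63.9  98.2 138.7 141.5 143.6]
leftbox 10121 [245.9 276.6 416.  561.7 595.8] [478.7 483.6 596.  709.1 734.5] [ 69.4 132.3 138.3 142.3 145.6]
```

Emit:
{"method": "drive_tool", "body": {"rows": [[[0, 0, 50, 0, 0, 0, 0], [0, 0, 100, 0, 0, 0, 0], [20, -40, 130, 0, 0, 0, 0], [40, -85, 130, -0.006, -0.079, 0.03, 0], [60, -130, 130, -0.013, -0.157, 0.06, 0], [80, -175, 130, -0.02, -0.236, 0.09, 0], [100, -220, 130, -0.026, -0.314, 0.118, 0], [120, -265, 130, -0.032, -0.393, 0.148, 0], [140, -310, 130, -0.039, -0.472, 0.177, 0], [160, -355, 130, -0.045, -0.55, 0.207, 0], [180, -400, 130, -0.052, -0.629, 0.236, 0], [200, -445, 130, -0.058, -0.707, 0.266, 0], [220, -490, 130, -0.0645, -0.7858, 0.2957, 0], [240, -535, 120, -0.0645, -0.7858, 0.2957, 0], [260, -580, 110, -0.0645, -0.7858, 0.2957, 0], [280, -625, 100, -0.0645, -0.7858, 0.2957, 0], [300, -670, 90, -0.0645, -0.7858, 0.2957, 0], [323, -710, 90, -0.0645, -0.7858, 0.2957, 0], [323, -730, 90, -0.0645, -0.7858, 0.2957, 0], [323, -730, 90, -0.0645, -0.7858, 0.2957, 0]]]}}

```text
t: 3.3
position: [475.6, -105.3, 302.8]
tool_rot: [-0.028, 0.924, 0.012, 0.381]
ft_force: [0.2, 0.5, -1.0]
width: 0.002
```

```bash
python3 - <<'E'
from plan import *
from h import save
import cv2
rep();go(W(-130,-45,60))
s=env.snapshot("wrist");print(s.keys(),s["camera_matrix"],np.round(s["hand_eye"],2),(s["depth"]>0).mean() if "depth" in s else None)
for l in("stop_mark","lip_end","lip_edge","tray_plate"):
    for r in env.search_frame(l,s)[:2]: print(l,r)
cv2.imwrite("pics/w1.png",cv2.resize(s["frame"][...,::-1],(800,600)))
np.savez("w1.npz",d=s["depth"],K=s["camera_matrix"],T=s["hand_eye"],f=s["frame"])
E
```

```text
t 3.3 pos [ 475.6 -105.3  302.8] hood [-200.7  -51.5  302.8] z [ 0.703  0.044 -0.71 ] y [-0.062  0.998  0.001] F [ 0.16  0.47 -1.05] w 0.0023179559760697246 j [-0.6  -0.8   2.35  0.54  1.   -2.38]
shift [  70.1   11.7 -242.8] rv [-0.0012 -0.0036  0.0125]
dict_keys(['frame', 'depth', 'camera_matrix', 'hand_eye', 'shot']) [[297.31863964   0.         258.89242569]
 [  0.         297.31863964 193.13154915]
 [  0.           0.           1.        ]] [[ 0.0000e+00  9.7000e-01  2.6000e-01  7.2290e+01]
 [ 1.0000e+00 -0.0000e+00 -0.0000e+00 -6.0000e-02]
 [-0.0000e+00  2.6000e-01 -9.7000e-01 -1.6879e+02]
 [ 0.0000e+00  0.0000e+00  0.0000e+00  1.0000e+00]] 0.98040771484375
lip_edge {'extent': [154.9, 148.0, 274.4, 145.3], 'score': 0.83}
tray_plate {'extent': [328.5, 12.4, 69.0, 149.2], 'score': 0.62}
```

View pics/w1.png

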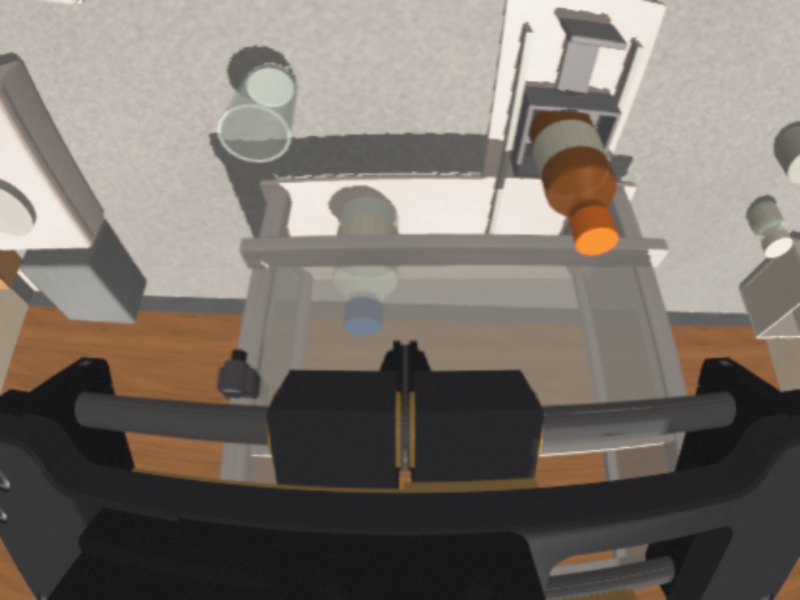

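The wrist view is upside down. It shows the clamp with its plunger tip at about (238, 352), the lip bar along row 250, the beaker at (255, 130), and the tray plate at (590, 25). I'll measure the plunger tip from the depth.

```bash
cat >> plan.py <<'E'
def wpts(f,pos=None,quat=None):
    import cv2
    K=f["K"];d=f["d"];v,u=np.mgrid[:d.shape[0],:d.shape[1]]
    a=(u-K[0,2])/K[0,0];b=(v-K[1,2])/K[1,1];r=np.hypot(a,b)+1e-9
    t=np.tan(np.minimum(r,1.4))/r
    C=np.stack([a*t*d,-b*t*d,-d,np.ones_like(d)],-1)@f["T"].T
    return R.from_quat(quat).apply(C[...,:3].reshape(-1,3)).reshape(C[...,:3].shape)+pos
def tohood(P): q=P-O; return np.stack([q@ex,q@ey,P[...,2]],-1)
E
python3 - <<'E'
from plan import *
np.set_printoptions(precision=1,suppress=True,linewidth=160)
s=env.sense();f=np.load("w1.npz");h=tohood(wpts(f,s["position"],s["tool_rot"]))
g=f["f"].mean(-1)
for v in range(220,256,2): print(v,[(int(g[v,u]),*h[v,u].round().astype(int)) for u in (149,152,155)])
print("lip rows at u=230"); 
for v in range(144,176,2): print(v,int(g[v,230]),h[v,230])
E
```

```text
220 [(106, np.int64(1518), np.int64(-838), np.int64(-483)), (119, np.int64(7), np.int64(-197), np.int64(202)), (130, np.int64(6), np.int64(-192), np.int64(202))]
222 [(105, np.int64(1521), np.int64(-836), np.int64(-468)), (119, np.int64(6), np.int64(-196), np.int64(206)), (130, np.int64(5), np.int64(-191), np.int64(206))]
224 [(59, np.int64(-18), np.int64(-190), np.int64(220)), (48, np.int64(-17), np.int64(-186), np.int64(219)), (76, np.int64(-14), np.int64(-183), np.int64(218))]
226 [(43, np.int64(-19), np.int64(-189), np.int64(223)), (33, np.int64(-19), np.int64(-185), np.int64(223)), (31, np.int64(-15), np.int64(-182), np.int64(221))]
228 [(36, np.int64(-19), np.int64(-189), np.int64(226)), (31, np.int64(-18), np.int64(-185), np.int64(225)), (29, np.int64(-15), np.int64(-182), np.int64(224))]
230 [(52, np.int64(-24), np.int64(-187), np.int64(231)), (47, np.int64(-17), np.int64(-185), np.int64(228)), (34, np.int64(-14), np.int64(-182), np.int64(226))]
232 [(63, np.int64(-22), np.int64(-187), np.int64(233)), (61, np.int64(-21), np.int64(-183), np.int64(233)), (58, np.int64(-18), np.
[... 1563 characters left out ...]
4(-182), np.int64(257)), (56, np.int64(-11), np.int64(-178), np.int64(257))]
254 [(88, np.int64(-4), np.int64(-190), np.int64(258)), (76, np.int64(-6), np.int64(-184), np.int64(258)), (102, np.int64(5), np.int64(-184), np.int64(254))]
lip rows at u=230
144 134 [ 18. -91.  55.]
146 134 [ 18.9 -90.8  58.6]
148 133 [ 18.7 -90.6  63.1]
150 125 [-29.1 -84.5 105. ]
152 126 [-27.5 -84.5 107.5]
154 126 [-28.9 -84.1 112.2]
156 128 [-29.5 -83.9 116.2]
158 124 [-27.7 -83.9 118.5]
160 112 [-23.9 -84.1 119.3]
162 111 [-19.7 -84.4 119.8]
164 111 [-13.  -85.  118.6]
166 111 [ -7.5 -85.4 118.4]
168 111 [ -3.6 -85.7 119.3]
170 141 [-370.1  -43.3  373.3]
172 156 [  5.6 -86.3 120.4]
174 157 [  4.5 -86.  124.8]
```

Emit:
{"method": "drive_tool", "body": {"rows": [[[10, 1, -40, 0, 0, 0, 0], [25, 2, -80, 0, 0, 0, 0], [40, 3, -120, 0, 0, 0, 0], [55, 4, -160, 0, 0, 0, 0], [70, 5, -200, 0, 0, 0, 0], [70, 5, -230, 0, 0, 0, 0], [70, 5, -250, 0, 0, 0, 0], [70, 5, -250, 0, 0, 0, 0], [70, 5, -250, 0, 0, 0, 0], [70, 5, -250, 0, 0, 0, 0]]]}}

```text
t: 4.55
position: [547.2, -90.0, 62.2]
tool_rot: [-0.034, 0.924, 0.012, 0.38]
ft_force: [0.1, -0.6, -0.0]
width: 0.009
```

```bash
python3 - <<'E'
from plan import *
import cv2
rep();go(W(-14,-45,50))
s=env.snapshot("wrist")
cv2.imwrite("pics/w2.png",cv2.resize(s["frame"][...,::-1],(800,600)))
np.savez("w2.npz",d=s["depth"],K=s["camera_matrix"],T=s["hand_eye"],f=s["frame"])
np.set_printoptions(precision=1,suppress=True,linewidth=160)
st=env.sense();P=wpts(dict(np.load("w2.npz")),st["position"],st["tool_rot"]);h=tohood(P)
m=(s["depth"]>0)
for n,a in dict(lipfront=(-45,-20,-110,20,90,130),plate=(-260,-190,60,140,20,70),beaker=(-200,-80,-260,-120,20,90),body=(-30,-5,-225,-170,190,240)).items():
    k=m&(h[...,0]>a[0])&(h[...,0]<a[1])&(h[...,1]>a[2])&(h[...,1]<a[3])&(h[...,2]>a[4])&(h[...,2]<a[5])
    q=h[k];print(n,len(q),np.percentile(q,[2,50,98],axis=0).T if len(q) else "")
E
```

```text
t 4.55 pos [547.2 -90.   62.2] hood [-128.2  -41.5   62.2] z [ 0.702  0.048 -0.71 ] y [-0.072  0.997 -0.003] F [ 0.07 -0.62 -0.04] w 0.00902808489093425 j [-0.45 -0.27  2.46  0.99  0.43 -2.91]
shift [114.1   4.9 -12.2] rv [ 0.0035 -0.0045  0.0021]
lipfront 0 
plate 1455 [[-213.8 -212.7 -206.5]
 [  74.3   83.3  104.9]
 [  20.7   34.    44.8]]
beaker 6471 [[-168.2 -157.4 -109.4]
 [-206.5 -162.3 -147.8]
 [  21.6   55.3   74.6]]
body 0
```

View pics/w2.png

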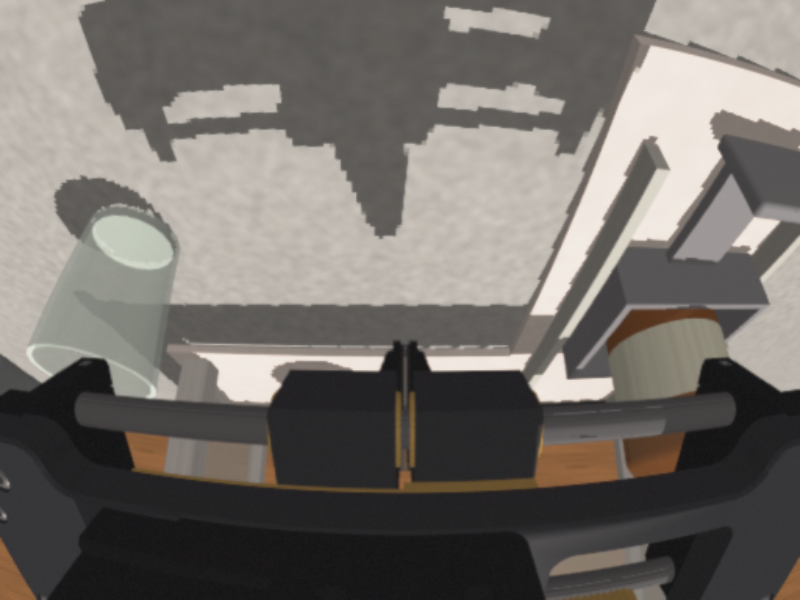

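The beaker sits at (110, 290) and the tray at right (700, 250), both clear of the gripper. Joint 6 is at its limit, though, because the fingers' heading is out of the arm's plane. I'll back up and point the fingers along the arm plane, a bit steeper.

```bash
cat >> plan.py <<'E'
def rot2(pitch,yaw):
    fx=np.array([np.cos(yaw),np.sin(yaw),0]);fy=np.array([-fx[1],fx[0],0])
    z=np.cos(pitch)*fx-np.sin(pitch)*ez; return R.from_matrix(np.stack([np.cross(fy,z),fy,z],1))
def go2(p,deg,yaw):
    s=env.sense();q=R.from_quat(s["tool_rot"])
    print("shift",np.round(p-s["position"],1),"rv",np.round((rot2(np.radians(deg),yaw)*q.inv()).as_rotvec(),4))
E
python3 -c "
from plan import *
go2(W(-150,-45,200),50,-.15)"
```

```text
shift [-21.5  -4.8 137.8] rv [ 0.0064  0.0827 -0.2214]
```

Emit:
{"method": "drive_tool", "body": {"rows": [[[-10, -2, 40, 0, 0, 0, 0], [-20, -4, 80, 0, 0, 0, 0], [-21, -5, 120, 0.002, 0.027, -0.07, 0], [-21, -5, 145, 0.004, 0.055, -0.147, 0], [-21, -5, 145, 0.0064, 0.0827, -0.2214, 0], [-21, -5, 145, 0.0064, 0.0827, -0.2214, 0], [-21, -5, 145, 0.0064, 0.0827, -0.2214, 0], [-21, -5, 145, 0.0064, 0.0827, -0.2214, 0]]]}}

```text
t: 5.4
position: [524.9, -95.4, 205.4]
tool_rot: [0.071, 0.937, -0.025, 0.34]
ft_force: [0.4, 0.0, -0.6]
width: 0.006
```

```bash
python3 -c "
from plan import *
rep();go2(W(-120,-45,100),50,-.15);go2(W(-16,-45,48),50,-.15)"
```

```text
t 5.4 pos [524.9 -95.4 205.4] hood [-150.9  -45.2  205.4] z [ 0.634 -0.095 -0.768] y [0.15  0.989 0.002] F [ 0.39  0.05 -0.58] w 0.005647503675858095 j [-0.35 -0.58  2.37  0.21  0.68 -1.89]
shift [  30.8    2.5 -105.4] rv [-0.0022 -0.002   0.001 ]
shift [ 134.5   10.2 -157.4] rv [-0.0022 -0.002   0.001 ]
```

Emit:
{"method": "drive_tool", "body": {"rows": [[[10, 1, -35, 0, 0, 0, 0], [20, 2, -70, 0, 0, 0, 0], [31, 2, -105, 0, 0, 0, 0], [31, 2, -135, 0, 0, 0, 0], [31, 2, -157, 0, 0, 0, 0], [31, 2, -157, 0, 0, 0, 0], [31, 2, -157, 0, 0, 0, 0]]]}}

```text
t: 6.1
position: [552.8, -96.1, 55.6]
tool_rot: [0.071, 0.939, -0.022, 0.335]
ft_force: [0.5, -0.4, 0.4]
width: 0.005
```

```bash
python3 -c "
from plan import *
rep();go2(W(-16,-45,48),50,-.15)"
```

```text
t 6.1 pos [552.8 -96.1  55.6] hood [-123.1  -48.    55.6] z [ 0.626 -0.088 -0.775] y [0.148 0.989 0.007] F [ 0.52 -0.35  0.43] w 0.005307982500785233 j [-0.33 -0.25  2.41  0.39  0.32 -2.08]
shift [106.6  11.   -7.6] rv [-0.0092 -0.0129 -0.0013]
```

Emit:
{"method": "drive_tool", "body": {"rows": [[[20, 2, 0, 0, 0, 0, 0], [40, 4, 0, 0, 0, 0, 0], [60, 6, 0, 0, 0, 0, 0], [60, 6, 0, 0, 0, 0, 0], [60, 6, 0, 0, 0, 0, 0]]]}}

```text
t: 6.6
position: [611.7, -91.6, 65.3]
tool_rot: [0.07, 0.941, -0.018, 0.33]
ft_force: [-0.3, 0.3, -0.9]
width: 0.003
```

```bash
python3 -c "
from plan import *
rep();go2(W(-16,-45,48),50,-.15)"
```

```text
t 6.6 pos [611.7 -91.6  65.3] hood [-64.  -47.8  65.3] z [ 0.618 -0.081 -0.782] y [0.143 0.99  0.011] F [-0.27  0.29 -0.89] w 0.003221683070259858 j [-0.28 -0.11  2.28  0.3   0.32 -1.96]
shift [ 47.6   6.4 -17.3] rv [-0.0149 -0.0235 -0.0064]
```

Joint 5's limit now binds. A cleaner fix is to turn the tool half a turn about its axis, which closed fingers allow. That frees joint 6, so the original 45° pose should work. I'll retreat and turn.

Emit:
{"method": "drive_tool", "body": {"rows": [[[-30, -2, 10, 0, 0, 0, 0], [-60, -4, 50, 0, 0, 0, 0], [-80, -5, 95, 0, 0, 0, 0], [-85, -5, 145, 0, 0, 0, 0], [-85, -5, 145, 0, 0, 0, 0], [-85, -5, 145, 0, 0, 0, 0], [-85, -5, 145, 0, 0, 0, 0]]]}}

```text
t: 7.3
position: [525.0, -96.1, 206.9]
tool_rot: [0.07, 0.942, -0.018, 0.328]
ft_force: [0.2, 0.7, -0.4]
width: 0.001
```

```bash
python3 -c "
from plan import *
rep()
q=R.from_quat(env.sense()['tool_rot'])
z=q.as_matrix()[:,2];print('90deg about tool z',(z*np.pi/2).round(3))"
```

```text
t 7.3 pos [525.  -96.1 206.9] hood [-150.8  -46.   206.9] z [ 0.615 -0.08  -0.785] y [0.144 0.99  0.012] F [ 0.22  0.66 -0.36] w 0.0010337528667575496 j [-0.36 -0.56  2.35  0.22  0.72 -1.9 ]
90deg about tool z [ 0.966 -0.125 -1.233]
```

Emit:
{"method": "drive_tool", "body": {"rows": [[[0, 0, 0, 0.09, -0.012, -0.115, 0], [0, 0, 0, 0.18, -0.024, -0.23, 0], [0, 0, 0, 0.18, -0.024, -0.23, 0]]]}}

```text
t: 7.6
position: [525.0, -95.9, 205.5]
tool_rot: [0.207, 0.922, 0.03, 0.326]
ft_force: [-1.2, -0.1, -0.4]
width: 0.004
```

```bash
python3 -c "
from plan import *
rep()
q=R.from_quat(env.sense()['tool_rot'])
T=rot(np.pi/4)*R.from_euler('z',np.pi)
v=(T*q.inv()).as_rotvec();print(v,np.linalg.norm(v)); print((env.sense()['position']-W(-150,-45,200)))"
```

```text
t 7.6 pos [525.  -95.9 205.5] hood [-150.8  -45.8  205.5] z [ 0.613 -0.08  -0.786] y [0.362 0.913 0.19 ] F [-1.21 -0.11 -0.44] w 0.0038468413660960425 j [-0.36 -0.56  2.35  0.22  0.72 -1.61]
[ 1.80328942 -0.07495258 -1.97935782] 2.678680272062356
[-0.7071694  -0.83793266  5.49065155]
```

Emit:
{"method": "drive_tool", "body": {"rows": [[[0, 0, 0, 0.095, -0.004, -0.104, 0], [0, 0, 0, 0.19, -0.008, -0.208, 0], [0, 0, 0, 0.285, -0.012, -0.313, 0], [0, 0, 0, 0.38, -0.016, -0.417, 0], [0, 0, 0, 0.475, -0.02, -0.521, 0], [0, 0, 0, 0.57, -0.024, -0.625, 0], [0, 0, 0, 0.664, -0.028, -0.729, 0], [0, 0, 0, 0.759, -0.032, -0.833, 0], [0, 0, 0, 0.854, -0.036, -0.938, 0], [0, 0, 0, 0.949, -0.04, -1.042, 0], [0, 0, 0, 1.044, -0.043, -1.146, 0], [0, 0, 0, 1.139, -0.047, -1.25, 0], [0, 0, 0, 1.234, -0.051, -1.354, 0], [0, 0, 0, 1.329, -0.055, -1.458, 0], [0, 0, 0, 1.424, -0.059, -1.563, 0], [0, 0, 0, 1.518, -0.063, -1.667, 0], [0, 0, 0, 1.613, -0.067, -1.771, 0], [0, 0, 0, 1.708, -0.071, -1.875, 0], [0, 0, 0, 1.803, -0.075, -1.979, 0], [0, 0, 0, 1.803, -0.075, -1.979, 0]]]}}

```text
t: 9.6
position: [525.3, -96.0, 206.4]
tool_rot: [0.925, 0.036, 0.379, -0.014]
ft_force: [-0.9, -0.3, -0.2]
width: 0.004
```

```bash
cat >> plan.py <<'E'
def go3(p,deg=45,yaw=th):
    s=env.sense();q=R.from_quat(s["tool_rot"])
    print("shift",np.round(p-s["position"],1),"rv",np.round((rot2(np.radians(deg),yaw)*R.from_euler('z',np.pi)*q.inv()).as_rotvec(),4))
E
python3 -c "
from plan import *
rep();go3(W(-120,-45,50))"
```

```text
t 9.6 pos [525.3 -96.  206.4] hood [-150.5  -45.8  206.4] z [ 0.699  0.053 -0.713] y [ 0.077 -0.997  0.001] F [-0.88 -0.32 -0.21] w 0.003572593915629677 j [-0.49 -0.59  2.39  0.6   0.73  0.67]
shift [  30.4    3.1 -156.4] rv [ 0.0019 -0.0078 -0.0024]
```

Emit:
{"method": "drive_tool", "body": {"rows": [[[10, 1, -40, 0, 0, 0, 0], [20, 2, -80, 0, 0, 0, 0], [30, 3, -120, 0, 0, 0, 0], [30, 3, -145, 0, 0, 0, 0], [30, 3, -156, 0, 0, 0, 0], [30, 3, -156, 0, 0, 0, 0], [30, 3, -156, 0, 0, 0, 0]]]}}

```text
t: 10.3
position: [556.0, -93.4, 52.5]
tool_rot: [0.924, 0.036, 0.38, -0.013]
ft_force: [0.1, 0.5, 1.6]
width: 0.003
```

```bash
python3 -c "
from plan import *
rep();go3(W(-16,-45,50))"
```

```text
t 10.3 pos [556.  -93.4  52.5] hood [-119.7  -45.5   52.5] z [ 0.701  0.052 -0.711] y [ 0.076 -0.997  0.002] F [0.05 0.49 1.58] w 0.0033211699421210024 j [-0.45 -0.22  2.44  1.06  0.41  0.16]
shift [103.3   8.2  -2.5] rv [ 0.0027 -0.0057 -0.002 ]
```

Works. Now I'll slide in under the lip.

Emit:
{"method": "drive_tool", "body": {"rows": [[[20, 2, -1, 0, 0, 0, 0], [40, 3, -2, 0, 0, 0, 0], [60, 5, -2, 0, 0, 0, 0], [80, 6, -2, 0, 0, 0, 0], [90, 7, -2, 0, 0, 0, 0], [97, 8, -2, 0, 0, 0, 0], [103, 8, -2, 0, 0, 0, 0], [103, 8, -2, 0, 0, 0, 0], [103, 8, -2, 0, 0, 0, 0]]]}}

```text
t: 11.2
position: [658.7, -85.4, 50.7]
tool_rot: [0.924, 0.035, 0.38, -0.014]
ft_force: [-0.2, -0.2, -0.9]
width: 0.006
```

```bash
python3 - <<'E'
from plan import *
import cv2
rep();go3(W(-16,-45,50))
s=env.snapshot("wrist");v=env.snapshot("side")
a=cv2.resize(s["frame"][...,::-1],(600,450));c=v["frame"][150:310,130:350][...,::-1];c=cv2.resize(c,(200,145))
cv2.imwrite("pics/w3.png",cv2.resize(s["frame"][...,::-1],(800,600)))
E
```

```text
t 11.2 pos [658.7 -85.4  50.7] hood [-16.7 -45.2  50.7] z [ 0.702  0.052 -0.711] y [ 0.074 -0.997  0.001] F [-0.25 -0.18 -0.87] w 0.0063136728257587845 j [-0.33  0.02  2.23  1.08  0.32  0.22]
shift [ 0.7  0.2 -0.7] rv [ 0.0013 -0.0051 -0.0002]
```

View pics/w3.png

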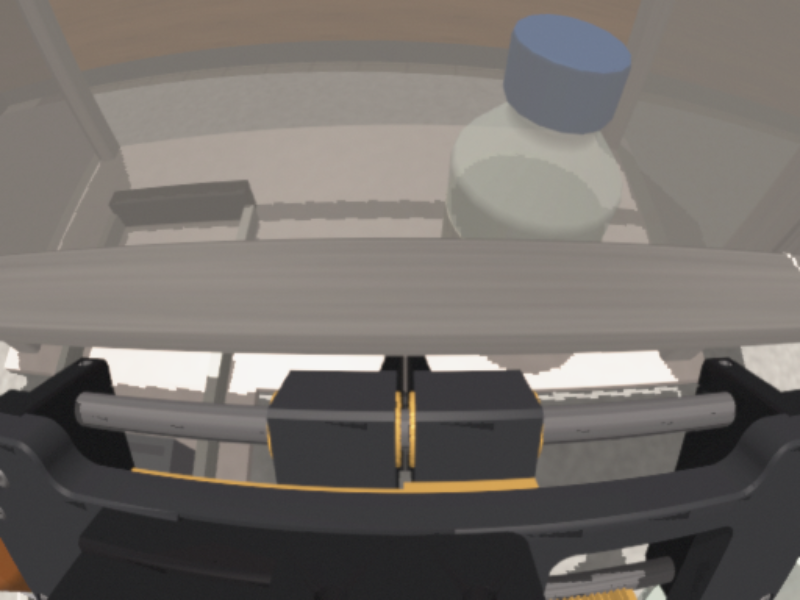

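The fingers at (405, 365) pass under the lip, whose front edge is at row ~345, and nothing is touching. Now I'll raise slowly.

Emit:
{"method": "drive_tool", "body": {"rows": [[[0, 0, 2, 0, 0, 0, 0], [0, 0, 4, 0, 0, 0, 0], [0, 0, 6, 0, 0, 0, 0], [0, 0, 8, 0, 0, 0, 0], [0, 0, 10, 0, 0, 0, 0], [0, 0, 12, 0, 0, 0, 0], [0, 0, 14, 0, 0, 0, 0], [0, 0, 16, 0, 0, 0, 0], [0, 0, 18, 0, 0, 0, 0], [0, 0, 20, 0, 0, 0, 0], [0, 0, 22, 0, 0, 0, 0], [0, 0, 24, 0, 0, 0, 0], [0, 0, 26, 0, 0, 0, 0], [0, 0, 28, 0, 0, 0, 0], [0, 0, 30, 0, 0, 0, 0]]]}}

```text
t: 12.8
position: [658.0, -85.0, 79.6]
tool_rot: [0.925, 0.035, 0.379, -0.014]
ft_force: [-5.2, -1.1, -4.3]
width: 0.006
```

```bash
cat > look.py <<'E'
from plan import *
from h import pts
np.set_printoptions(precision=1,suppress=True,linewidth=160)
def lip():
    s=env.snapshot("top");h=tohood(pts(s))
    for a in((-200,-130),(150,200),(-10,40)):
        k=(s["depth"]>0)&(h[...,0]>-30)&(h[...,0]<-8)&(h[...,1]>a[0])&(h[...,1]<a[1])&(h[...,2]>95)&(h[...,2]<240)
        q=h[k][:,2];print("lip top z at",a,len(q),np.percentile(q,[10,50,90]) if len(q) else "")
rep();lip()
E
python3 look.py
```

```text
t 12.8 pos [658.  -85.   79.6] hood [-17.4 -44.7  79.6] z [ 0.7  0.1 -0.7] y [ 0.1 -1.  -0. ] F [-5.2 -1.1 -4.3] w 0.006066131661141269 j [-0.3 -0.   2.2  0.9  0.4  0.4]
lip top z at (-200, -130) 141 [123.1 127.1 132.8]
lip top z at (150, 200) 102 [123.2 126.7 131.4]
lip top z at (-10, 40) 99 [121.8 126.6 130.5]
```

Emit:
{"method": "drive_tool", "body": {"rows": [[[0, 0, 3, 0, 0, 0, 0], [0, 0, 6, 0, 0, 0, 0], [0, 0, 9, 0, 0, 0, 0], [0, 0, 12, 0, 0, 0, 0], [0, 0, 15, 0, 0, 0, 0], [0, 0, 18, 0, 0, 0, 0], [0, 0, 21, 0, 0, 0, 0], [0, 0, 24, 0, 0, 0, 0], [0, 0, 27, 0, 0, 0, 0], [0, 0, 30, 0, 0, 0, 0], [0, 0, 33, 0, 0, 0, 0], [0, 0, 36, 0, 0, 0, 0], [0, 0, 39, 0, 0, 0, 0], [0, 0, 42, 0, 0, 0, 0], [0, 0, 45, 0, 0, 0, 0], [0, 0, 48, 0, 0, 0, 0], [0, 0, 51, 0, 0, 0, 0], [0, 0, 54, 0, 0, 0, 0]]]}}

```text
t: 14.65
position: [658.0, -84.9, 133.6]
tool_rot: [0.925, 0.035, 0.379, -0.014]
ft_force: [-6.6, -0.4, -5.1]
width: 0.005
```

```bash
cat >> look.py <<'E'
import cv2,sys
s0=env.sense();w=env.snapshot("wrist");f=dict(d=w["depth"],K=w["camera_matrix"],T=w["hand_eye"])
h=tohood(wpts(f,s0["position"],s0["tool_rot"]))
k=(f["d"]>0)&(h[...,0]>-45)&(h[...,0]<5)&(h[...,1]>-230)&(h[...,1]<-165)&(h[...,2]>125)&(h[...,2]<280)
v,u=np.nonzero(k);print("stop region px",len(u),u.min() if len(u) else "",u.max() if len(u) else "",v.min() if len(u) else "",v.max() if len(u) else "")
cv2.imwrite(sys.argv[1],cv2.resize(w["frame"][...,::-1],(800,600)))
np.save("hh.npy",h);np.save("fr.npy",w["frame"])
E
python3 look.py pics/w4.png
```

```text
t 14.65 pos [658.  -84.9 133.6] hood [-17.4 -44.6 133.6] z [ 0.7  0.1 -0.7] y [ 0.1 -1.  -0. ] F [-6.6 -0.4 -5.1] w 0.004592981972574253 j [-0.3 -0.1  2.2  0.7  0.4  0.6]
lip top z at (-200, -130) 163 [176.8 180.4 185.7]
lip top z at (150, 200) 108 [177.3 180.6 184.9]
lip top z at (-10, 40) 106 [177.6 181.  184.1]
stop region px 4134 456 511 106 232
```

View pics/w4.png

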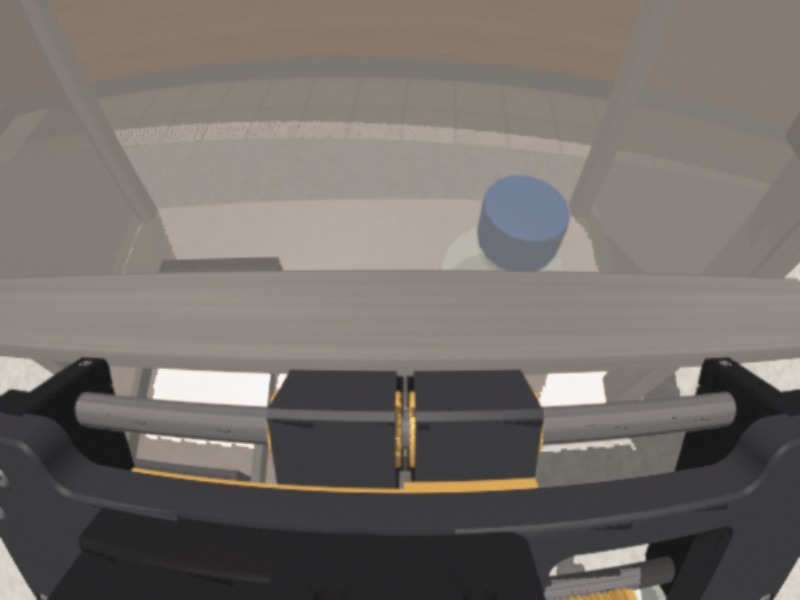

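The lip is level and at z≈181. Its front edge is at row ~360, and the stop is just at the right edge (795, 135). I'll go on more slowly, watching the force.

Emit:
{"method": "drive_tool", "body": {"rows": [[[0, 0, 2, 0, 0, 0, 0], [0, 0, 4, 0, 0, 0, 0], [0, 0, 6, 0, 0, 0, 0], [0, 0, 8, 0, 0, 0, 0], [0, 0, 10, 0, 0, 0, 0], [0, 0, 12, 0, 0, 0, 0], [0, 0, 14, 0, 0, 0, 0], [0, 0, 16, 0, 0, 0, 0], [0, 0, 18, 0, 0, 0, 0], [0, 0, 20, 0, 0, 0, 0], [0, 0, 22, 0, 0, 0, 0], [0, 0, 23, 0, 0, 0, 0], [0, 0, 24, 0, 0, 0, 0]]]}}

```text
t: 16.05
position: [658.0, -84.9, 157.6]
tool_rot: [0.925, 0.035, 0.379, -0.014]
ft_force: [-5.7, -0.5, -5.8]
width: 0.005
```

```bash
python3 - <<'E'
from h import *
from plan import *
import cv2
np.set_printoptions(precision=1,suppress=True,linewidth=160)
rep()
v=env.snapshot("side");h=tohood(pts(v))
for l in("stop_mark","lip_end"):
    for r in env.search_frame(l,v)[:2]: print(l,r)
# clamp dark cluster
k=(v["depth"]>0)&(h[...,0]>-45)&(h[...,0]<15)&(h[...,1]>-230)&(h[...,1]<-160)&(h[...,2]>120)&(h[...,2]<280)
a,b=np.nonzero(k);print(b.min(),b.max(),a.min(),a.max())
y0,x0=max(a.min()-15,0),max(b.min()-25,0)
cv2.imwrite("pics/s5.png",cv2.resize(v["frame"][y0:y0+60,x0:x0+80][...,::-1],(800,600),interpolation=cv2.INTER_CUBIC))
E
```

```text
t 16.05 pos [658.  -84.9 157.6] hood [-17.4 -44.7 157.6] z [ 0.7  0.1 -0.7] y [ 0.1 -1.  -0. ] F [-5.7 -0.6 -5.8] w 0.005156361163685539 j [-0.3 -0.2  2.2  0.7  0.5  0.7]
lip_end {'extent': [157.3, 170.6, 180.4, 76.4], 'score': 0.77}
lip_end {'extent': [139.5, 150.3, 246.5, 201.3], 'score': 0.64}
164 183 224 260
```

View pics/s5.png

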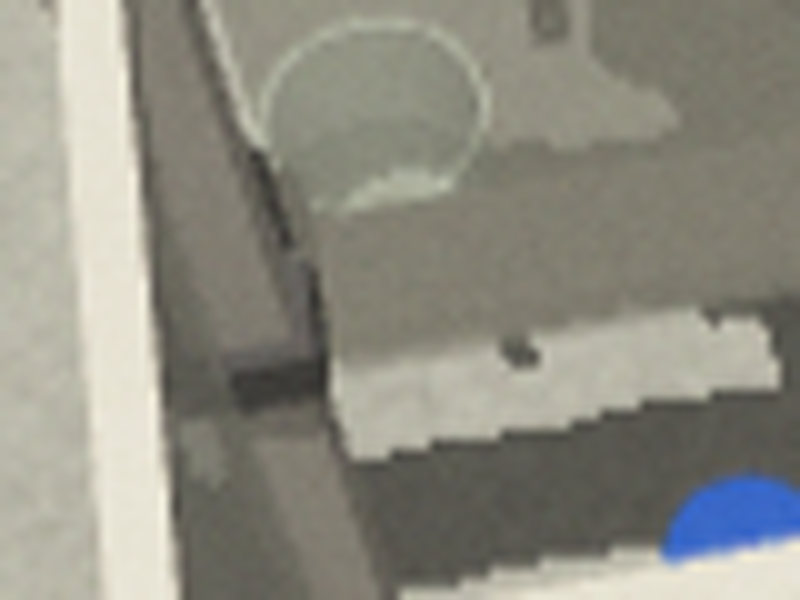

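The side crop shows the clamp at (280, 385) but not the gap. The force will tell the contact, so I go on in small steps.

Emit:
{"method": "drive_tool", "body": {"rows": [[[0, 0, 1, 0, 0, 0, 0], [0, 0, 2, 0, 0, 0, 0], [0, 0, 3, 0, 0, 0, 0], [0, 0, 4, 0, 0, 0, 0], [0, 0, 4, 0, 0, 0, 0]]]}}

```text
t: 16.7
position: [658.0, -84.9, 161.7]
tool_rot: [0.925, 0.035, 0.379, -0.014]
ft_force: [-6.4, -0.8, -5.0]
width: 0.006
```

Emit:
{"method": "drive_tool", "body": {"rows": [[[0, 0, 0.7, 0, 0, 0, 0], [0, 0, 1.4, 0, 0, 0, 0], [0, 0, 2, 0, 0, 0, 0], [0, 0, 2, 0, 0, 0, 0]]]}}

```text
t: 17.1
position: [658.0, -84.9, 163.7]
tool_rot: [0.925, 0.035, 0.379, -0.014]
ft_force: [-7.5, -0.9, -4.5]
width: 0.005
```

Emit:
{"method": "drive_tool", "body": {"rows": [[[0, 0, 0.5, 0, 0, 0, 0], [0, 0, 1, 0, 0, 0, 0], [0, 0, 1, 0, 0, 0, 0]]]}}

```text
t: 17.4
position: [658.0, -85.0, 164.7]
tool_rot: [0.925, 0.035, 0.379, -0.014]
ft_force: [-6.0, -1.0, -4.0]
width: 0.005
```

Emit:
{"method": "drive_tool", "body": {"rows": [[[0, 0, 0.5, 0, 0, 0, 0], [0, 0, 1, 0, 0, 0, 0], [0, 0, 1, 0, 0, 0, 0]]]}}

```text
t: 17.7
position: [658.0, -85.0, 165.7]
tool_rot: [0.925, 0.035, 0.379, -0.014]
ft_force: [-6.3, -1.6, -4.9]
width: 0.007
```

Emit:
{"method": "drive_tool", "body": {"rows": [[[0, 0, 0.5, 0, 0, 0, 0], [0, 0, 1, 0, 0, 0, 0], [0, 0, 1, 0, 0, 0, 0]]]}}

```text
t: 18.0
position: [658.0, -84.9, 166.7]
tool_rot: [0.925, 0.035, 0.379, -0.014]
ft_force: [-7.0, -0.8, -5.3]
width: 0.003
```

Emit:
{"method": "drive_tool", "body": {"rows": [[[0, 0, 0.5, 0, 0, 0, 0], [0, 0, 1, 0, 0, 0, 0], [0, 0, 1, 0, 0, 0, 0]]]}}

```text
t: 18.3
position: [658.0, -84.9, 167.5]
tool_rot: [0.925, 0.035, 0.379, -0.014]
ft_force: [-6.6, -0.1, -5.5]
width: 0.006
```

Emit:
{"method": "drive_tool", "body": {"rows": [[[0, 0, 0.5, 0, 0, 0, 0], [0, 0, 1, 0, 0, 0, 0], [0, 0, 1, 0, 0, 0, 0]]]}}

```text
t: 18.6
position: [657.9, -84.9, 168.2]
tool_rot: [0.925, 0.035, 0.379, -0.014]
ft_force: [-5.5, -0.8, -7.5]
width: 0.007
```

```bash
python3 -c "
from plan import *
rep();rep()"
```

```text
t 18.6 pos [657.9 -84.9 168.2] hood [-17.4 -44.6 168.2] z [ 0.699  0.053 -0.713] y [ 0.075 -0.997 -0.   ] F [-5.52 -0.77 -7.45] w 0.007337106614999007 j [-0.33 -0.18  2.17  0.63  0.49  0.7 ]
t 18.6 pos [657.9 -84.9 168.2] hood [-17.4 -44.6 168.2] z [ 0.699  0.053 -0.713] y [ 0.075 -0.997 -0.   ] F [-5.52 -0.77 -7.45] w 0.007337106614999007 j [-0.33 -0.18  2.17  0.63  0.49  0.7 ]
```

Emit:
{"method": "drive_tool", "body": {"rows": [[[0, 0, 0.4, 0, 0, 0, 0], [0, 0, 0.8, 0, 0, 0, 0], [0, 0, 0.8, 0, 0, 0, 0], [0, 0, 0.8, 0, 0, 0, 0]]]}}

```text
t: 19.0
position: [657.9, -84.9, 168.7]
tool_rot: [0.925, 0.035, 0.379, -0.014]
ft_force: [-5.8, -1.1, -10.1]
width: 0.004
```

Emit:
{"method": "drive_tool", "body": {"rows": [[[0, 0, 0, 0, 0, 0, 0], [0, 0, 0, 0, 0, 0, 0]]]}}

```text
t: 19.2
position: [657.9, -84.9, 168.7]
tool_rot: [0.925, 0.035, 0.379, -0.014]
ft_force: [-5.5, -1.1, -9.2]
width: 0.005
```

```bash
python3 look.py pics/x.png | head -4
```

```text
t 19.2 pos [657.9 -84.9 168.7] hood [-17.4 -44.6 168.7] z [ 0.7  0.1 -0.7] y [ 0.1 -1.  -0. ] F [-5.5 -1.1 -9.2] w 0.005033796717414056 j [-0.3 -0.2  2.2  0.6  0.5  0.7]
lip top z at (-200, -130) 145 [212.1 215.7 219.5]
lip top z at (150, 200) 110 [213.3 215.9 218.6]
lip top z at (-10, 40) 111 [212.1 216.1 218.9]
```

The force rose from about 5 to 9.5 N, so the buffer is pressed in by about 1 mm. I release straight down, then retreat.

Emit:
{"method": "drive_tool", "body": {"rows": [[[0, 0, -2, 0, 0, 0, 0], [0, 0, -6, 0, 0, 0, 0], [0, 0, -12, 0, 0, 0, 0], [0, 0, -20, 0, 0, 0, 0], [0, 0, -25, 0, 0, 0, 0], [-20, -1.5, -25, 0, 0, 0, 0], [-55, -4, -25, 0, 0, 0, 0], [-100, -7, -25, 0, 0, 0, 0], [-150, -11, 0, 0, 0, 0, 0], [-190, -14, 40, 0, 0, 0, 0], [-230, -17, 60, 0, 0, 0, 0], [-230, -17, 60, 0, 0, 0, 0], [-230, -17, 60, 0, 0, 0, 0]]]}}

```text
t: 20.6
position: [429.4, -103.7, 234.1]
tool_rot: [0.923, 0.034, 0.383, -0.011]
ft_force: [0.3, -0.8, -0.9]
width: 0.005
```

```bash
python3 look.py pics/w6.png; python3 - <<'E'
from plan import *
h=np.load("hh.npy");g=np.load("fr.npy").mean(-1)
k=(h[...,0]>-45)&(h[...,0]<15)&(h[...,1]>-215)&(h[...,1]<-175)&(h[...,2]>180)&(h[...,2]<270)
v,u=np.nonzero(k);print(u.min(),u.max(),v.min(),v.max())
import cv2
c=np.load("fr.npy")[max(v.min()-20,0):v.max()+25,max(u.min()-30,0):u.max()+30][...,::-1]
cv2.imwrite("pics/c6.png",cv2.resize(c,None,fx=6,fy=6)[:600,:800])
E
```

```text
t 20.6 pos [ 429.4 -103.7  234.1] hood [-246.7  -46.5  234.1] z [ 0.7  0.  -0.7] y [ 0.1 -1.   0. ] F [ 0.3 -0.8 -0.9] w 0.004745537567366937 j [-0.7 -0.9  2.5  0.6  1.   0.6]
lip top z at (-200, -130) 150 [212.5 215.6 219.4]
lip top z at (150, 200) 111 [211.6 215.8 219. ]
lip top z at (-10, 40) 109 [211.5 215.1 218.9]
stop region px 3136 357 405 0 100
364 405 9 75
```

View pics/c6.png

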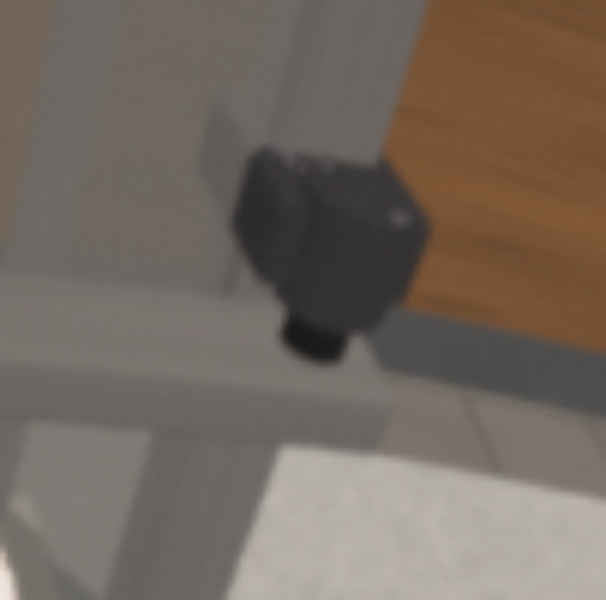

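The plunger tip rests on the lip at (315, 350) and the sash has stayed up (lip top 215.6, unchanged). Now the tray. I'll measure the plate again and plan a pose at 65° pitch behind it.

```bash
cat > tray.py <<'E'
from plan import *
from h import pts
np.set_printoptions(precision=1,suppress=True,linewidth=160)
def tray():
  for c in("top","side"):
    s=env.snapshot(c);h=tohood(pts(s));ok=s["depth"]>0;f=s["frame"].astype(int)
    k=ok&(h[...,0]>-260)&(h[...,0]<-40)&(h[...,1]>65)&(h[...,1]<135)&(h[...,2]>36)&(h[...,2]<60)
    q=h[k]
    x0=np.percentile(q[:,0],5) if len(q) else 0
    p=q[q[:,0]<x0+20];print(c,"plate",len(p),np.percentile(p,[2,50,98],axis=0).T if len(p) else "")
    k=ok&(f[...,0]>200)&(f[...,2]<90)&(h[...,2]>120)&(h[...,2]<175)&(h[...,0]<120);q=h[k];print(c,"cap",len(q),np.median(q,axis=0) if len(q) else "")
rep();tray();go3(W(-245,100,150),65)
E
python3 tray.py
```

```text
t 20.7 pos [ 429.4 -102.4  229.6] hood [-246.6  -45.1  229.6] z [ 0.7  0.1 -0.7] y [ 0.1 -1.  -0. ] F [-1.  -0.1 -0.1] w 0.007691401188176394 j [-0.7 -0.9  2.5  0.6  1.   0.6]
top plate 36 [[-212.8 -209.1 -205. ]
 [  77.6   97.9  121.7]
 [  37.7   42.5   49.1]]
top cap 86 [-90.9 100.  154.1]
side plate 87 [[-78.7 -62.6 -57.3]
 [ 69.   90.8 125.3]
 [ 37.6  48.8  59.9]]
side cap 0 
shift [ -9.1 144.2 -78. ] rv [-0.   0.3 -0. ]
```

Emit:
{"method": "drive_tool", "body": {"rows": [[[0, 20, 0, -0.006, 0.08, 0, 0], [-2, 45, -10, -0.012, 0.16, 0, 0], [-4, 75, -25, -0.018, 0.24, 0, 0], [-6, 105, -40, -0.024, 0.32, 0, 0], [-9, 130, -60, -0.026, 0.348, 0, 0], [-9, 144, -78, -0.026, 0.348, 0, 0], [-9, 144, -78, -0.026, 0.348, 0, 0], [-9, 144, -78, -0.026, 0.348, 0, 0]]]}}

```text
t: 21.6
position: [419.7, 42.3, 150.7]
tool_rot: [0.977, 0.038, 0.212, -0.008]
ft_force: [-0.4, -0.2, 0.6]
width: 0.005
```

```bash
python3 -c "
from plan import *
rep();go3(W(-245,100,26),65)"
```

```text
t 21.6 pos [419.7  42.3 150.7] hood [-245.6   99.9  150.7] z [ 0.413  0.032 -0.91 ] y [ 0.077 -0.997  0.   ] F [-0.43 -0.25  0.61] w 0.00510299396124078 j [-0.07 -0.73  2.47  0.07  0.98  1.4 ]
shift [   0.6    0.2 -124.7] rv [ 0.001  -0.0094 -0.0028]
```

Emit:
{"method": "drive_tool", "body": {"rows": [[[0, 0, -40, 0, 0, 0, 0], [0, 0, -75, 0, 0, 0, 0], [0, 0, -105, 0, 0, 0, 0], [0, 0, -120, 0, 0, 0, 0], [0, 0, -125, 0, 0, 0, 0], [0, 0, -125, 0, 0, 0, 0], [0, 0, -125, 0, 0, 0, 0]]]}}

```text
t: 22.3
position: [421.5, 41.0, 29.4]
tool_rot: [0.976, 0.036, 0.215, -0.007]
ft_force: [0.4, -0.1, -0.0]
width: 0.005
```

```bash
python3 -c "
from plan import *
rep();go3(W(-215,100,26),65)"
```

```text
t 22.3 pos [421.5  41.   29.4] hood [-243.8   98.5   29.4] z [ 0.42   0.03  -0.907] y [ 0.074 -0.997  0.001] F [ 0.37 -0.15 -0.02] w 0.004651613381399316 j [-0.07 -0.53  2.58  0.1   0.67  1.36]
shift [28.6  3.7 -3.4] rv [ 0.0015 -0.0021  0.0005]
```

Emit:
{"method": "drive_tool", "body": {"rows": [[[4, 0.3, -1, 0, 0, 0, 0], [8, 0.6, -2, 0, 0, 0, 0], [12, 0.9, -2, 0, 0, 0, 0], [14, 1, -2, 0, 0, 0, 0], [16, 1.2, -2, 0, 0, 0, 0], [18, 1.3, -2, 0, 0, 0, 0], [20, 1.5, -2, 0, 0, 0, 0], [22, 1.6, -2, 0, 0, 0, 0], [24, 1.8, -2, 0, 0, 0, 0], [26, 1.9, -2, 0, 0, 0, 0], [28, 2.1, -2, 0, 0, 0, 0], [30, 2.2, -2, 0, 0, 0, 0], [33, 2.4, -2, 0, 0, 0, 0], [36, 2.7, -2, 0, 0, 0, 0], [39, 2.9, -2, 0, 0, 0, 0], [42, 3.1, -2, 0, 0, 0, 0]]]}}

```text
t: 23.9
position: [461.4, 44.8, 25.1]
tool_rot: [0.976, 0.037, 0.213, -0.008]
ft_force: [-6.3, -0.1, 5.6]
width: 0.004
```

```bash
python3 tray.py
```

```text
t 23.9 pos [461.4  44.8  25.1] hood [-203.8   99.2   25.1] z [ 0.4  0.  -0.9] y [ 0.1 -1.   0. ] F [-6.3 -0.1  5.6] w 0.004062962540139968 j [-0.1 -0.4  2.5  0.1  0.6  1.4]
top plate 39 [[-203.3 -188.7 -184.5]
 [  76.4  100.2  124.1]
 [  37.1   43.    52.6]]
top cap 81 [-70.5 100.  153.8]
side plate 33 [[-76.3 -56.5 -48. ]
 [ 66.3  71.1 127.8]
 [ 37.1  47.8  59.6]]
side cap 0 
shift [-41.5  -2.3 124.9] rv [ 0. -0. -0.]
```

Emit:
{"method": "drive_tool", "body": {"rows": [[[3, 0.2, 0, 0, 0, 0, 0], [6, 0.4, 0, 0, 0, 0, 0], [9, 0.7, 0, 0, 0, 0, 0], [12, 0.9, 0, 0, 0, 0, 0], [15, 1.1, 0, 0, 0, 0, 0], [18, 1.3, 0, 0, 0, 0, 0], [21, 1.6, 0, 0, 0, 0, 0], [24, 1.8, 0, 0, 0, 0, 0], [27, 2, 0, 0, 0, 0, 0], [30, 2.2, 0, 0, 0, 0, 0], [33, 2.4, 0, 0, 0, 0, 0], [36, 2.7, 0, 0, 0, 0, 0], [39, 2.9, 0, 0, 0, 0, 0], [42, 3.1, 0, 0, 0, 0, 0], [45, 3.3, 0, 0, 0, 0, 0], [48, 3.6, 0, 0, 0, 0, 0], [51, 3.8, 0, 0, 0, 0, 0], [54, 4, 0, 0, 0, 0, 0], [57, 4.2, 0, 0, 0, 0, 0], [60, 4.5, 0, 0, 0, 0, 0]]]}}

```text
t: 26.0
position: [521.3, 49.2, 25.0]
tool_rot: [0.976, 0.037, 0.213, -0.008]
ft_force: [-5.4, 0.7, 4.0]
width: 0.006
```

Emit:
{"method": "drive_tool", "body": {"rows": [[[3, 0.2, 0, 0, 0, 0, 0], [6, 0.4, 0, 0, 0, 0, 0], [9, 0.7, 0, 0, 0, 0, 0], [12, 0.9, 0, 0, 0, 0, 0], [15, 1.1, 0, 0, 0, 0, 0], [18, 1.3, 0, 0, 0, 0, 0], [21, 1.6, 0, 0, 0, 0, 0], [24, 1.8, 0, 0, 0, 0, 0], [27, 2, 0, 0, 0, 0, 0], [30, 2.2, 0, 0, 0, 0, 0], [33, 2.4, 0, 0, 0, 0, 0], [36, 2.7, 0, 0, 0, 0, 0], [39, 2.9, 0, 0, 0, 0, 0], [41, 3.1, 0, 0, 0, 0, 0], [43, 3.2, 0, 0, 0, 0, 0], [45, 3.3, 0, 0, 0, 0, 0], [46, 3.4, 0, 0, 0, 0, 0], [47, 3.5, 0, 0, 0, 0, 0]]]}}

```text
t: 27.8
position: [568.2, 52.7, 25.0]
tool_rot: [0.976, 0.037, 0.213, -0.008]
ft_force: [-5.7, -1.3, 3.1]
width: 0.007
```

```bash
python3 tray.py; python3 look.py pics/w7.png
```

```text
t 27.8 pos [568.2  52.7  25. ] hood [-96.6  99.3  25. ] z [ 0.4  0.  -0.9] y [ 0.1 -1.   0. ] F [-5.7 -1.3  3.1] w 0.006917979136800878 j [-0.  -0.1  2.2  0.1  0.5  1.4]
top plate 37 [[-86.9 -81.6 -77.6]
 [ 76.7  97.5 124.9]
 [ 39.   42.2  48.4]]
top cap 0 
side plate 50 [[-84.  -79.6 -76.4]
 [ 76.   96.4 122.5]
 [ 36.9  43.4  48.3]]
side cap 130 [ 34.5 101.3 154.8]
shift [-148.2  -10.3  125. ] rv [ 0. -0. -0.]
t 27.9 pos [568.4  52.7  25. ] hood [-96.5  99.3  25. ] z [ 0.4  0.  -0.9] y [ 0.1 -1.   0. ] F [-4.7 -0.2  2.8] w 0.0037423454760306136 j [-0.  -0.1  2.2  0.1  0.5  1.4]
lip top z at (-200, -130) 147 [212.  215.6 219.2]
lip top z at (150, 200) 110 [211.6 215.4 218.8]
lip top z at (-10, 40) 109 [211.3 214.7 217.8]
stop region px 0
```

View pics/w7.png

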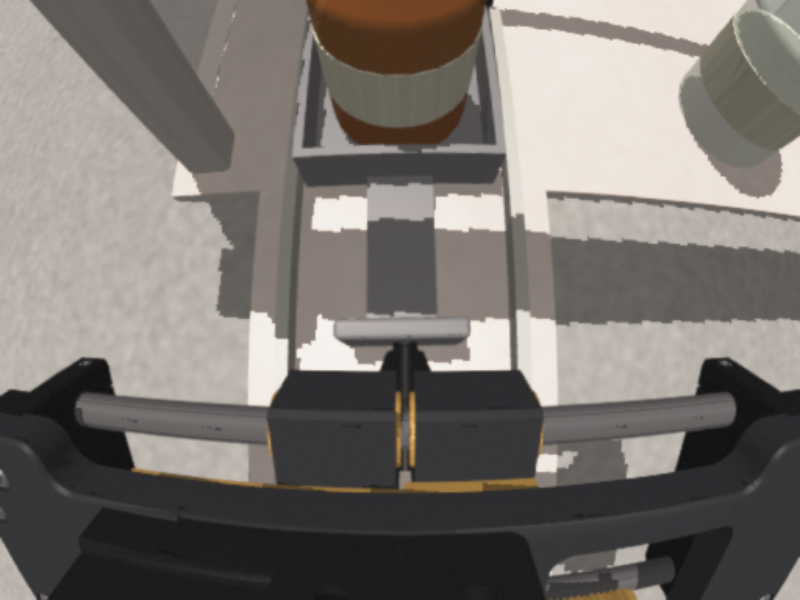

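The tray is straight between its rails, with the fingers against the plate at (402, 340). About 17 mm are left, so I slow down for the stop.

Emit:
{"method": "drive_tool", "body": {"rows": [[[1.5, 0.1, 0, 0, 0, 0, 0], [3, 0.2, 0, 0, 0, 0, 0], [4.5, 0.3, 0, 0, 0, 0, 0], [6, 0.4, 0, 0, 0, 0, 0], [7.5, 0.6, 0, 0, 0, 0, 0], [9, 0.7, 0, 0, 0, 0, 0], [10, 0.7, 0, 0, 0, 0, 0], [11, 0.8, 0, 0, 0, 0, 0], [12, 0.9, 0, 0, 0, 0, 0], [13, 1, 0, 0, 0, 0, 0]]]}}

```text
t: 29.0
position: [582.1, 53.7, 25.5]
tool_rot: [0.976, 0.037, 0.214, -0.008]
ft_force: [-2.7, -1.0, -1.1]
width: 0.005
```

Emit:
{"method": "drive_tool", "body": {"rows": [[[0.7, 0.1, 0, 0, 0, 0, 0], [1.4, 0.1, 0, 0, 0, 0, 0], [2, 0.1, 0, 0, 0, 0, 0]]]}}

```text
t: 29.3
position: [584.2, 53.8, 25.6]
tool_rot: [0.976, 0.037, 0.214, -0.008]
ft_force: [-2.2, -0.4, -1.7]
width: 0.003
```

Emit:
{"method": "drive_tool", "body": {"rows": [[[0.5, 0, 0, 0, 0, 0, 0], [1, 0.1, 0, 0, 0, 0, 0], [1, 0.1, 0, 0, 0, 0, 0]]]}}

```text
t: 29.6
position: [585.2, 53.9, 25.7]
tool_rot: [0.976, 0.037, 0.214, -0.008]
ft_force: [-2.1, 0.8, -1.5]
width: 0.005
```

Emit:
{"method": "drive_tool", "body": {"rows": [[[0.5, 0, 0, 0, 0, 0, 0], [1, 0.1, 0, 0, 0, 0, 0], [1, 0.1, 0, 0, 0, 0, 0]]]}}

```text
t: 29.9
position: [585.9, 54.0, 25.4]
tool_rot: [0.976, 0.037, 0.214, -0.008]
ft_force: [-3.6, 0.7, -2.0]
width: 0.004
```

```bash
python3 tray.py
```

```text
t 29.9 pos [585.9  54.   25.4] hood [-78.9  99.3  25.4] z [ 0.4  0.  -0.9] y [ 0.1 -1.   0. ] F [-3.6  0.7 -2. ] w 0.0038071582324477383 j [-0.  -0.   2.2  0.1  0.5  1.4]
top plate 33 [[-67.4 -63.5 -59.6]
 [ 75.6 100.  123.7]
 [ 37.7  45.3  52.3]]
top cap 0 
side plate 92 [[-79.6 -64.4 -59.1]
 [ 75.2  98.1 122.2]
 [ 36.7  43.5  52. ]]
side cap 41 [ 42.6 101.9 154.9]
shift [-165.7  -11.5  124.5] rv [ 0. -0. -0.]
```

Emit:
{"method": "drive_tool", "body": {"rows": [[[0.5, 0, 0, 0, 0, 0, 0], [1, 0.1, 0, 0, 0, 0, 0], [1, 0.1, 0, 0, 0, 0, 0]]]}}

```text
t: 30.3
position: [586.3, 54.1, 25.1]
tool_rot: [0.976, 0.037, 0.213, -0.008]
ft_force: [-8.4, -0.2, 0.9]
width: 0.003
```

Emit:
{"method": "drive_tool", "body": {"rows": [[[0.5, 0, 0, 0, 0, 0, 0], [1, 0.1, 0, 0, 0, 0, 0], [1, 0.1, 0, 0, 0, 0, 0]]]}}

```text
t: 30.6
position: [586.5, 54.2, 24.9]
tool_rot: [0.977, 0.037, 0.212, -0.008]
ft_force: [-12.3, -0.3, 4.9]
width: 0.007
```

The force is climbing (6 → 12 N) while the tool no longer advances, so the tray is against the back stop. I back off and lift.

Emit:
{"method": "drive_tool", "body": {"rows": [[[-2, -0.1, 0, 0, 0, 0, 0], [-8, -0.6, 0, 0, 0, 0, 0], [-25, -2, 0, 0, 0, 0, 0], [-60, -4.5, 5, 0, 0, 0, 0], [-100, -7.5, 25, 0, 0, 0, 0], [-130, -10, 65, 0, 0, 0, 0], [-160, -12, 105, 0, 0, 0, 0], [-170, -13, 150, 0, 0, 0, 0], [-170, -13, 190, 0, 0, 0, 0], [-170, -13, 190, 0, 0, 0, 0], [-170, -13, 190, 0, 0, 0, 0], [-170, -13, 190, 0, 0, 0, 0]]]}}

```text
t: 31.8
position: [418.0, 41.2, 214.8]
tool_rot: [0.976, 0.037, 0.214, -0.008]
ft_force: [0.3, 0.6, -0.5]
width: 0.006
```

```bash
python3 tray.py; python3 look.py pics/w8.png; python3 - <<'E'
from h import *
for c in("top","side"):
    s=env.snapshot(c);P=pts(s)
    for l in "spare_bottle_mid beaker_mid vial_rack_mid tip_box_mid jar_mid cap_tin_mid".split():
        for r in env.search_frame(l,s)[:1]: print(c,l,round(r["score"],2),np.round(r["extent"]))
E
```

```text
t 31.8 pos [418.   41.2 214.8] hood [-247.3   98.9  214.8] z [ 0.4  0.  -0.9] y [ 0.1 -1.   0. ] F [ 0.3  0.6 -0.5] w 0.006277869879362962 j [-0.1 -0.8  2.4  0.1  1.1  1.4]
top plate 39 [[-67.8 -63.7 -59.6]
 [ 75.7  99.5 123.8]
 [ 37.8  44.2  48.7]]
top cap 0 
side plate 64 [[-67.2 -62.2 -58.7]
 [ 75.   97.7 122.9]
 [ 36.5  44.1  49.1]]
side cap 41 [ 42.3 101.  154.4]
shift [  2.6   1.2 -63.7] rv [ 0. -0. -0.]
t 31.9 pos [417.6  41.2 213.7] hood [-247.7   99.   213.7] z [ 0.4  0.  -0.9] y [ 0.1 -1.   0. ] F [-0.8 -0.   0.3] w 0.0009838838389286005 j [-0.1 -0.8  2.4  0.1  1.1  1.4]
lip top z at (-200, -130) 150 [212.4 215.3 219.6]
lip top z at (150, 200) 113 [211.9 215.6 218.7]
lip top z at (-10, 40) 112 [211.8 214.6 219.1]
stop region px 1004 464 511 0 50
top beaker_mid 0.51 [311. 182.  20.  21.]
top vial_rack_mid 0.8 [111. 243.  59.  37.]
top tip_box_mid 0.61 [347. 234.  36.  44.]
top jar_mid 0.48 [125. 155.  19.  13.]
top cap_tin_mid 0.57 [134. 192.  22.  17.]
side spare_bottle_mid 0.79 [201. 256.  27.  46.]
side vial_rack_mid 0.91 [333. 130.  58.  32.]
side tip_box_mid 0.93 [ 99. 155.  48.  48.]
side jar_mid 0.61 [397. 224.  25.  22.]
side cap_tin_mid 0.61 [370. 190.  22.  27.]
```

View pics/w8.png

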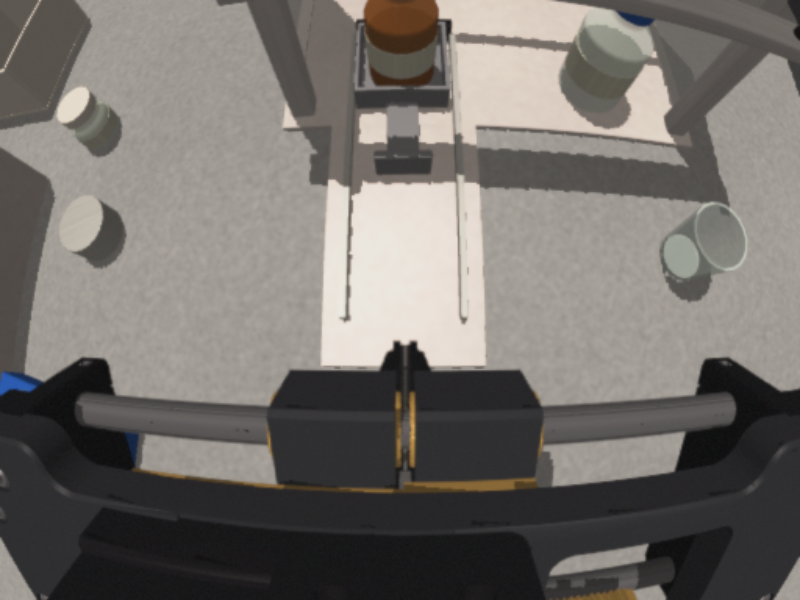

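The tray is straight and home: its back meets the stop at (445, 25) and the plate at (403, 160) reads x ≈ -67. The sash is still up, and the beaker (705, 245) and the other things look unmoved. I hand the job in.

```bash
python3 -c "
from workcell import env
print(env.close_job())"
```

```text
the job is handed in; nothing more can be done
None
```

The sash is up against its height stop and the tray with the amber bottle is fully home. I handed the job in at about 32 s of the 72 s allowed.

- **Sash:** I pushed it up under the lip. It slid at about 5 N, and the vertical force rose to about 9–10 N at the buffer, so the buffer is pressed in by about 1 mm (from the force; I could not measure it directly). After I released it, the lip top stayed at the same height within the camera noise, about 215 to 216 mm before and after. A close-up shows the plunger resting on the lip.
- **Tray:** I pushed it on its plate along the rails at 2 to 6 N until the force climbed to 12 N with no further movement. The push plate measures x ≈ -67.5, y ≈ 99, against a home position of -67, 100.
- **Everything else:** Each of the other things was found again in at least one fixed camera, within a few pixels of where it stood. The networks missed the spare bottle in the last top view and the beaker in the last side view, but each showed in the other camera. The arm stood clear with no contact force.

The first pose for raising the sash ran into the wrist joint limits. I backed off in free space and turned the tool half a turn before trying again; nothing was touched.

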